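# Lock the carving board onto its sprung bayonet stand

## Robot

A 6-joint arm with a two-finger parallel gripper is mounted at the origin on a cart in front of the work surface, level with it; the furniture and walls round the work are solid. World frame = base frame: x ahead of the robot, y to its left, z up, the work surface at z = 0. Lengths are in m, angles in rad, forces in N, time in s.
With the tool pointing down it reaches from about 0.225 to 0.875 m from the base axis. Payload 3.4 kg.
Tool frame: the origin (TCP) lies midway between the tips of the shut fingers; the grasp point (between the pads) lies 19 mm behind it; z points along the fingers, y is the line along which they close (so a half turn about z gives the same grasp; the last joint's range is limited). The gripper opens to 85 mm and grips with 20 to 120 N. Pads are 22 mm wide; open, the fingers measure 114 mm over their backs; the gripper's body (76 mm by 85 mm) begins 54 mm behind the grasp point. The pads swing forward as they close: fully open they stand 13 mm farther back than shut.
Start: joints at [1.086, 0.276, 1.505, -0, 1.361, -0.121], TCP at [0.205, 0.537, 0.231] pointing down, gripper open.
Joint ranges: [-2.89, 2.89], [-0.75, 2.08], [0.22, 2.7], [-1.18, 4.32], [0.11, 2.71], [-2.7, 2.7]. Speed limits (rad/s): [2.57, 2.57, 3.14, 3.14, 3.14, 3.14].

## Interface

Orientations are given as a unit quaternion [w, x, y, z].
In Python, from rig import * gives the robot as it stands.
- The arm moves only by the tool apply_moves, never from a script. Its argument "steps" is one flat list of numbers, 4 for each row, row after row: the shift along the world's x, y, z in cm, then the turn about the world's z in degrees. A call has 1 to 8 rows; each row is the pose to reach, as a shift and turn from the pose commanded when the call began; what a row does not reach only later rows make up. A row lasts 1/12 s, in which the tool goes at most 41.7 mm and 7.16 degrees, less where a joint would pass 70% of its speed; a pose out of reach is approached as far as the arm can. A call with a gripper value outside its range is refused whole. "jaw" is the closure in counts, from 0 (fully open) to 255 (shut), set as the call begins (left out, the last holds). The fingers move at their own pace and stop on an object; "newtons" is the grip in N (left out, the last holds). Time passes only in rows, so rows that repeat a pose let the fingers close. It gives the time, the measured TCP pose, the force, the opening and the grip force at its end, in the units of the state.
- get_state(): the state, without advancing time (a new reading comes with each control period).
- get_image(name): name is "side" or "top" or "wrist"; returns the picture (420x560x3 uint8, red, green, blue); there is no depth.
- calibration(name): a dict with "fx", "fy", "cx", "cy" (pixels), "xyz" and "rotation" of the camera in the world. Camera axes: x right, y up, looking along -z (the intrinsics and any distortion apply to the point x, -y, -z); pixel columns grow to the right and rows downward; lengths in m; the calibration is good to about 2 mm. A picture is of the moment at which its call begins: read the wrist's pose just before it. calibration takes no time and is no camera call; for the wrist camera it gives the pose at the moment of the call.
- sign_off(): hands the job in; it is judged then, once.
The state is a dict: "clock": time; "qpos": joint angles; "qd": joint speeds; "effort": joint torques, N m; "position": TCP position; "ee_rot": TCP orientation; "contact_force": force on the tool from outside, world axes, zero at the start; "moment": the same for the moment, N m; "width": finger opening in m; "gripper_force": force on a finger pad.
Only numpy, scipy, OpenCV 4.12 (cv2) and the standard library are available. Lean on these libraries where they do the work, as an engineer would, in place of code of your own. Each camera call takes 0.05 s, during which the arm holds its last target. There are 200 camera calls.

## Task

The round carving board sits loose on its sprung stand on top of the blue case, with a sanding block left on it. First lay the block flat beside the stand, on the case's black lid or on the cabinet top; then turn the board by its upright dowels, pressing it down gently, until its two keyhole slots drop over the headed studs of the stand, and keep it down while you turn it on clockwise (seen from above) to the stop, so that it stays locked under the stud heads when you let go. Leave the other things where they stand.

Things in the scene. Friction and masses are not known exactly. Their poses are not given: they have to be found in the camera images.
- case: Fixed blue case with a flat black lid, 300 x 434 x 200 mm (x, y, z), standing square on the cabinet at the same place each time; origin at the centre of its underside. The stand is on its lid. In front of it the bare cabinet top is 150 mm deep.
- stand: Fixed round grey stand, 184 mm across the foot, 22 mm high to its top face; origin at the centre of its underside, z up, yaw within about 30 degrees of 0. On its axis a steel spigot 14 mm thick reaches 55 mm above the lid.
- stud_a (a point): Centre of the top of the first headed steel stud, 45 mm from the stand's axis on its +x side: neck 8 mm thick, head 20 mm wide, its underside 39 mm and its top 44 mm above the lid.
- stud_b (a point): The same on the second, equal stud, on the stand's -x side.
- collar (a joint): Spring ring in the stand (132 to 164 mm across, 12 rubber buttons) that carries the board: 0 = up (m), grows as it is pressed down, stop at 0.021. Pushes up with 5.5 N at 0 and 8.7 N at 0.021; with the board's weight taken off, pressing takes 2 to 6.2 N. So the board floats 3 mm above the stud heads until it is pressed. The ring does not turn. About 0.018 with the board locked.
- board: Loose plywood disc, 170 mm across, 10 mm thick, 0.25 to 0.36 kg; origin at the centre of its underside, z up. Its 17 mm centre hole rides on the spigot. Underside above the lid: 47 mm afloat at the start, 26 mm pressed fully down, 29 mm locked and let go. At the start it must be turned clockwise (seen from above) by 0.5 to 1.8 rad until the slots' wide ends are over the studs.
- slot_a (a point): Centre, at the underside, of the wide end (29 mm, for a stud head) of the first keyhole slot, on the board's +x side 45 mm from its centre. The narrow part (11 mm, for the neck) runs on from it counter-clockwise seen from above. The wide end passes a head when it is over it within 0.09 rad about the centre, either slot on either stud; turned on clockwise it locks, with the stop 0.65 rad further.
- slot_b (a point): The same of the second, equal slot, on the board's -x side.
- post_a (a point): Centre of the first upright wooden dowel on the board: 16 mm thick, 30 mm high above the board's top face, on the board's +y side 70 mm from its centre. Push or pull it to turn the board. The point lies 25 mm above the board's underside.
- post_b (a point): Centre of the second, equal dowel, on the board's -y side.
- block_center (a point): Centre (half-way up) of the loose pine sanding block, 57 x 112 x 34 mm (its x, y, z), 0.09 kg, lying flat on the board between the dowels at the start, its long side roughly across the line from dowel to dowel.
- bottle_tall: Bystander: dropper ink bottle, 42 mm across, 95 mm high, origin at the centre of its underside.
- jar: Bystander: brown varnish bottle, 53 mm across, 73 mm high, origin at the centre of its underside.
- bottle_small: Bystander: small ink bottle, 36 mm across, 63 mm high, origin at the centre of its underside.
- tape: Bystander: roll of masking tape lying flat, 104 mm across, 25 mm high, origin at the centre of its underside.
- tub: Bystander: open paint tub, 102 mm across, 89 mm high, origin at the centre of its underside.
- cup: Bystander: paper cup, 91 mm across, 83 mm high, origin at the centre of its underside.
- tube: Bystander: lying colour tube, 35 x 130 x 26 mm (its x, y, z), origin at the centre of its underside.

How it is judged:
On the way, in this order (a step that is already met when the one before it is completed fails the run):
1. the sanding block lies flat on the case lid or the cabinet top ((height (world z) of block_center between 0.01 and 0.024 m or height (world z) of block_center between 0.21 and 0.224 m) and angle between block_center's own z axis and vertical below 0.15 rad), for 0.2 s.
2. the board has dropped over the two stud heads (z of board in the frame of stand below 0.034 m), for 0.1 s.
At the end, for the whole second after the job is handed in: The board is level (within 0.05 rad), centred on the stand, its underside less than 32.5 mm above the lid, turned 0.54 rad or more past the studs (the stop is at 0.65 rad) so that it is held under the stud heads, and at rest; the block lies flat on the case lid or the cabinet top (all of step 1 and z of board in the frame of stand below 0.0325 m and horizontal distance between board and stand below 0.006 m and angle between the x axis of board and the x axis of stand, either way round between 0.54 and 0.75 rad and angle between board's own z axis and vertical below 0.05 rad and linear speed of board below 0.02 m/s); the robot touches nothing.
It fails at once if a bystander is shifted by more than 30 mm or knocked over (distance of any of bottle_tall, jar, bottle_small, tape, tub, cup, tube from where it was at the start of the episode above 0.03 m or angle between any of bottle_tall, jar, bottle_small, tape, tub, cup, tube's own z axis and vertical above 0.5 rad).
It fails at once if the fingers press the board with more than 40 N (contact force between the fingers and board above 40 N).
It also fails if it takes over 61 s, if anything falls off the work surface, if the arm or the gripper's body presses on something with over 40 N, if the wrist force passes 120 N, or if a joint passes its speed limit or range.

## Working session

There is one attempt and no reset: what is moved stays moved. The work goes in short steps, Python scripts to look and compute and a tool call to move; the robot and the scene stay as the last step left them, time stands still between calls to the robot, and variables do not carry over. Pictures are saved under pics/ and viewed, at most 10 in all, crops included, and the job is handed in when it is done.

Besides the shell and the picture viewer there is one more tool, called after "Call:" by a JSON object that holds its "name" and its "arguments". apply_moves: Moves the arm, as the interface text tells. Its arguments: {"type":"object","properties":{"steps":{"type":"array","items":{"type":"number"}},"jaw":{"type":"number"},"newtons":{"type":"number"}},"required":["steps"]}

```bash
mkdir -p pics; python3 - <<'E'
from rig import *
import cv2,numpy as np
s=get_state();print({k:np.round(v,3) for k,v in s.items()})
for n in("side","top"):
    im=get_image(n);cv2.imwrite(f"pics/{n}0.png",im[:,:,::-1]);c=calibration(n);print(n,c)
E
```

```text
{'clock': np.float64(0.0), 'qpos': array([ 1.086,  0.277,  1.506, -0.   ,  1.361, -0.121]), 'qd': array([ 0.001,  0.   , -0.001, -0.001, -0.001,  0.002]), 'effort': array([ 0.0000e+00, -4.1677e+01, -2.4581e+01,  0.0000e+00,  1.1000e-02,
        0.0000e+00]), 'position': array([0.204, 0.537, 0.23 ]), 'ee_rot': array([-0.   ,  0.181,  0.983, -0.001]), 'contact_force': array([ 0.477, -0.564, -0.262]), 'moment': array([ 0.043,  0.001, -0.024]), 'gripper_force': np.float64(0.0), 'width': np.float64(0.086)}
side {'fx': 504.1086725528364, 'fy': 504.1086725528364, 'cx': 277.8519341826891, 'cy': 205.16394343603366, 'xyz': array([0.7338034 , 0.98575173, 0.76887921]), 'rotation': array([0.05726654, 0.04414999, 0.49886446, 0.86365825])}
top {'fx': 400.4996001302273, 'fy': 400.4996001302273, 'cx': 281.21691235990954, 'cy': 203.51650785248594, 'xyz': array([ 0.5133797 , -0.01448049,  1.35594628]), 'rotation': array([-0.70487558, -0.00435515,  0.02186786,  0.70898043])}
```

View pics/top0.png

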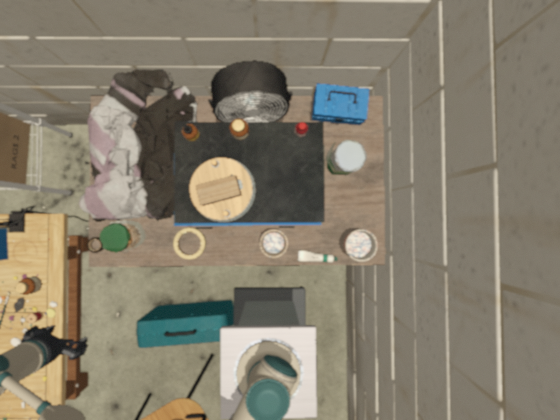

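View pics/side0.png

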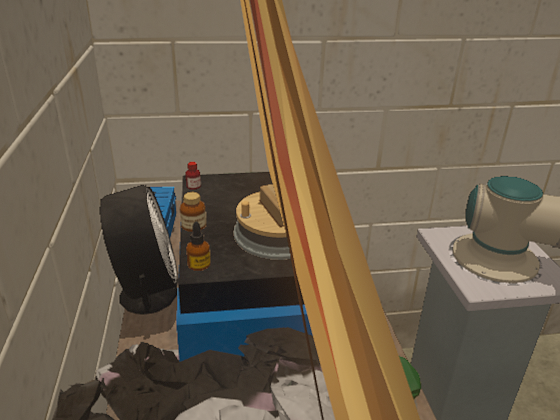

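The top view shows the case with the board centre near (222,189), dowels near (215,162) and (227,213), and the block near (219,190). Bottles stand at the back of the lid: (190,132), (239,128) and (302,128). The side view shows a beam hiding the right half of the board.

```bash
cat > h.py <<'E'
from rig import *
import cv2,numpy as np
from scipy.spatial.transform import Rotation as R
def cast(c,u,v,z):
    q=c["rotation"];r=R.from_quat([q[1],q[2],q[3],q[0]])
    d=r.apply([(u-c["cx"])/c["fx"],-(v-c["cy"])/c["fy"],-1.])
    return c["xyz"]+d*(z-c["xyz"][2])/d[2]
def proj(c,p):
    q=c["rotation"];r=R.from_quat([q[1],q[2],q[3],q[0]])
    x=r.inv().apply(np.array(p)-c["xyz"])
    return c["cx"]+c["fx"]*x[0]/-x[2], c["cy"]-c["fy"]*x[1]/-x[2]
E
python3 - <<'E'
from h import *
c=calibration("top");im=cv2.imread("pics/top0.png")
x0,y0,w,h=165,110,165,122
cr=cv2.resize(im[y0:y0+h,x0:x0+w],None,fx=4.8,fy=4.8,interpolation=cv2.INTER_CUBIC);cv2.imwrite("pics/crop0.png",cr)
hsv=cv2.cvtColor(im,cv2.COLOR_BGR2HSV);print(hsv[189,240],hsv[175,200],hsv[190,215],hsv[162,215])
m=cv2.inRange(hsv,(8,50,110),(30,255,255));m[:150]=0;m[225:]=0;m[:,:180]=0;m[:,265:]=0
cs=max(cv2.findContours(m,0,2)[0],key=cv2.contourArea)
e=cv2.fitEllipse(cv2.convexHull(cs));print(e,cast(c,*e[0],.257))
for n,u,v,z in[("lidBL",176,223,.2),("lidTR",323,123,.2),("tall",190,132,.24),("jar",239,128,.25),("small",302,128,.25),("tape",189,243,.025),("cup",273,243,.08),("tub",360,245,.08),("tubeL",300,257,.02),("tubeR",334,258,.02)]:print(n,cast(c,u,v,z).round(3))
E
```

```text
[ 18  65 180] [ 19  83 227] [ 17  85 199] [ 19  93 223]
((220.1610565185547, 188.259521484375), (63.32365036010742, 64.14154815673828), 40.85576248168945) [0.5968162 0.1252579 0.257    ]
lidBL [0.502 0.259 0.2  ]
lidTR [ 0.791 -0.167  0.2  ]
tall [0.756 0.211 0.24 ]
jar [0.765 0.074 0.25 ]
small [ 0.765 -0.101  0.25 ]
tape [0.434 0.257 0.025]
cup [ 0.435 -0.019  0.08 ]
tub [ 0.427 -0.297  0.08 ]
tubeL [ 0.385 -0.109  0.02 ]
tubeR [ 0.38  -0.223  0.02 ]
```

View pics/crop0.png

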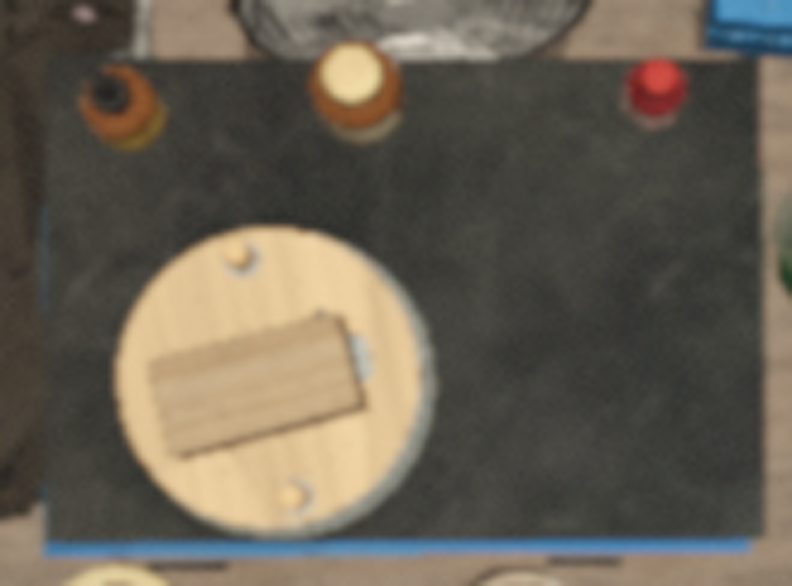

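```bash
python3 - <<'E'
from h import *
c=calibration("top");f=lambda u,v,z:cast(c,165+u/4.8,110+v/4.8,z)
B=np.array([f(*p,.291) for p in[(148,358),(340,315),(365,408),(183,458)]]);print(B.round(3),B.mean(0).round(3))
l=(B[1]+B[2]-B[0]-B[3])/2;w=(B[0]+B[1]-B[2]-B[3])/2;a=lambda d:np.degrees(np.arctan2(d[1],d[0]))
print(np.linalg.norm(l),a(l),np.linalg.norm(w),a(w))
D=np.array([f(238,257,.287),f(292,494,.287)]);print(D.round(3),D.mean(0),np.linalg.norm(D[0]-D[1]),a(D[0]-D[1]))
print("slot",f(362,357,.247))
E
```

```text
[[0.604 0.185 0.291]
 [0.628 0.079 0.291]
 [0.576 0.066 0.291]
 [0.549 0.166 0.291]] [0.589 0.124 0.291]
0.10613643947379875 -76.20908691688588 0.05603298762285146 17.128009617996824
[[0.661 0.136 0.287]
 [0.529 0.106 0.287]] [0.59474713 0.12134649 0.287     ] 0.13533932043712385 12.72027161645127
slot [0.60811052 0.0706164  0.247     ]
```

Call:
{"name": "apply_moves", "arguments": {"steps": [0,0,4,0,2,-2,8,-3,4,-4,11,-7,7,-7,14,-13,10,-10,16,-20,13,-13,16,-27,15.5,-16,16,-34,18,-19,16,-40], "jaw": 0, "newtons": 30}}

```text
clock: 0.77
position: [0.3758, 0.3579, 0.3917]
ee_rot: [0.0, 0.509, 0.861, 0.001]
contact_force: [1.3, 0.3, 0.4]
width: 0.0855
gripper_force: 0.0
```

Call:
{"name": "apply_moves", "arguments": {"steps": [2.5,-3,0,-4,5,-6,0,-8,7.5,-9,0,-11,10,-11.5,0,-14,12.5,-14.5,0,-14,15,-17,0,-14,18,-20,0,-14,20.4,-22.3,0,-14]}}

```text
clock: 1.43
position: [0.58, 0.1338, 0.3904]
ee_rot: [0.0, 0.608, 0.794, -0.0]
contact_force: [0.8, 0.3, -0.1]
width: 0.0856
gripper_force: 0.0
```

```bash
python3 - <<'E'
from h import *
s=get_state();print(s["clock"],s["position"].round(4),s["qpos"].round(2),s["contact_force"].round(2));r=R.from_quat(np.roll(s["ee_rot"],-1)).as_matrix();print(np.degrees(np.arctan2(r[1,1],r[0,1])),r[:,2])
c=calibration("wrist");print(c);im=get_image("wrist");cv2.imwrite("pics/w1.png",im[:,:,::-1])
E
```

```text
1.4333 [0.58   0.1338 0.3904] [ 0.11  0.27  1.14 -0.    1.74 -0.15] [ 0.76  0.3  -0.05]
15.087365868004545 [-4.25485364e-04 -7.25095517e-04 -9.99999647e-01]
{'fx': 289.70554830304707, 'fy': 289.70554830304707, 'cx': 279.37382500678484, 'cy': 210.4265289289887, 'xyz': array([0.56005123, 0.21163818, 0.5334293 ]), 'rotation': array([ 0.97870221, -0.15744009, -0.021369  ,  0.12999218])}
```

View pics/w1.png

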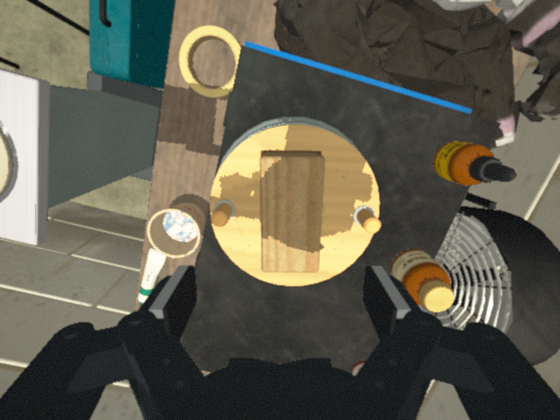

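Wrist view: the block's top face has corners near (261,157), (323,157), (320,271) and (262,271), so it is aligned with the fingers. Dowel tops are near (219,218) and (372,226).

```bash
python3 - <<'E'
from h import *
c=calibration("wrist")
B=np.array([cast(c,*p,.291) for p in[(261,157),(323,157),(320,271),(262,271)]]);print(B.round(3),B.mean(0))
l=(B[1]+B[2]-B[0]-B[3])/2;w=(B[0]+B[1]-B[2]-B[3])/2;a=lambda d:np.degrees(np.arctan2(d[1],d[0]))
print(np.linalg.norm(l),a(l),np.linalg.norm(w),a(w))
print(cast(c,219,218,.287),cast(c,372,226,.287))
E
```

```text
[[0.56  0.171 0.291]
 [0.609 0.184 0.291]
 [0.639 0.081 0.291]
 [0.586 0.067 0.291]] [0.59827939 0.12583099 0.291     ]
0.05287597491968142 14.793748666263037 0.10667498046498619 105.1356592430167
[0.53599349 0.10766378 0.287     ] [0.6716048  0.13548949 0.287     ]
```

Call:
{"name": "apply_moves", "arguments": {"steps": [0.5,0.1,-3,0,0.5,0.1,-6,0,0.5,0.1,-8,0,0.5,0.1,-8,0], "jaw": 40}}

```text
clock: 1.82
position: [0.5809, 0.1368, 0.3054]
ee_rot: [-0.004, 0.608, 0.794, -0.004]
contact_force: [0.1, -0.0, -1.2]
width: 0.0718
gripper_force: 0.0
```

Call:
{"name": "apply_moves", "arguments": {"steps": [0,0,-1.5,0,0,0,-3,0,0,0,-4,0,0,0,-4.9,0,0,0,-4.9,0]}}

```text
clock: 2.23
position: [0.5828, 0.1373, 0.2608]
ee_rot: [-0.001, 0.608, 0.794, -0.001]
contact_force: [-0.1, 0.1, 0.4]
width: 0.0723
gripper_force: 0.0
```

Call:
{"name": "apply_moves", "arguments": {"steps": [0,0,0,0,0,0,0,0,0,0,0,0,0,0,0,0,0,0,0,0,0,0,0,0], "jaw": 255, "newtons": 30}}

```text
clock: 2.73
position: [0.5844, 0.1374, 0.2628]
ee_rot: [0.001, 0.608, 0.794, 0.001]
contact_force: [0.3, 1.9, 2.4]
width: 0.0542
gripper_force: 39.6
```

Call:
{"name": "apply_moves", "arguments": {"steps": [0,0,3,0,0,0,6,0,0,-2,8,0,0,-6,8,0,0.5,-10,8,0,1,-14,8,0,1,-18,8,0,1,-20.2,8,0]}}

```text
clock: 3.4
position: [0.5928, -0.0692, 0.3412]
ee_rot: [-0.0, 0.609, 0.793, -0.002]
contact_force: [0.1, 0.8, 0.1]
width: 0.0542
gripper_force: 39.4
```

Call:
{"name": "apply_moves", "arguments": {"steps": [0,0,-3,0,0,0,-6,0,0,0,-9,0,0,0,-11,0,0,0,-12,0,0,0,-12,0]}}

```text
clock: 3.9
position: [0.5916, -0.0645, 0.219]
ee_rot: [-0.003, 0.608, 0.794, -0.001]
contact_force: [-0.9, -0.7, -1.0]
width: 0.0541
gripper_force: 39.4
```

Call:
{"name": "apply_moves", "arguments": {"steps": [0,0,-0.6,0,0,0,-1.1,0,0,0,-1.4,0,0,0,-1.4,0]}}

```text
clock: 4.23
position: [0.5937, -0.0648, 0.2083]
ee_rot: [0.0, 0.608, 0.794, 0.0]
contact_force: [0.2, 0.7, -0.2]
width: 0.0541
gripper_force: 39.4
```

Call:
{"name": "apply_moves", "arguments": {"steps": [0,0,-0.2,0,0,0,-0.3,0,0,0,-0.3,0]}}

```text
clock: 4.48
position: [0.5941, -0.0649, 0.2065]
ee_rot: [0.001, 0.608, 0.794, 0.001]
contact_force: [-0.7, -0.3, 3.7]
width: 0.0545
gripper_force: 39.8
```

Contact. Release, lift, and move to where the wrist camera sees the board.

Call:
{"name": "apply_moves", "arguments": {"steps": [0,0,0,0,0,0,0,0,0,0,0,0,0,0,3,0,0,0,7,0,0,0,11,0,0,2,15,0,0,5,18,0], "jaw": 30}}

```text
clock: 5.15
position: [0.5941, -0.0192, 0.3853]
ee_rot: [0.002, 0.609, 0.793, 0.0]
contact_force: [1.1, 1.5, -0.1]
width: 0.0752
gripper_force: 0.0
```

Call:
{"name": "apply_moves", "arguments": {"steps": [0,4,0,0,0,8,0,0,0,11,0,0,0,11,0,0,0,11,0,0]}}

```text
clock: 5.57
position: [0.5934, 0.0941, 0.3821]
ee_rot: [0.0, 0.606, 0.795, -0.0]
contact_force: [-0.7, -0.0, 1.0]
width: 0.0751
gripper_force: 0.0
```

```bash
python3 - <<'E'
from h import *
import json
c=calibration("wrist");print(get_state()["position"]);im=get_image("wrist");cv2.imwrite("pics/w2.png",im[:,:,::-1])
json.dump({k:np.asarray(v).tolist() for k,v in c.items()},open("w2.json","w"))
cv2.imwrite("pics/w2c.png",cv2.resize(im[90:340,150:450,::-1],None,fx=2.4,fy=2.4,interpolation=cv2.INTER_CUBIC))
E
```

```text
[0.59342242 0.0940788  0.38214502]
```

View pics/w2c.png

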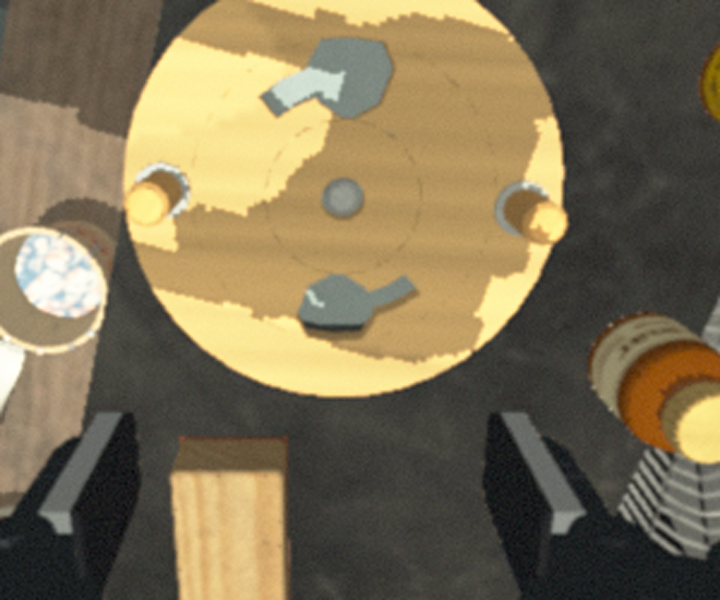

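```bash
python3 - <<'E'
from h import *
import json
c={k:np.array(v) for k,v in json.load(open("w2.json")).items()}
f=lambda u,v,z:cast(c,150+u/2.4,90+v/2.4,z).round(4)
for n,u,v,z in[("spig",343,197,.255),("Ltop",147,203,.287),("Rtop",547,222,.287),("Lb",166,190,.257),("Rb",521,209,.257),("S1",350,77,.257),("S2",336,305,.257)]:print(n,f(u,v,z))
im=cv2.imread("pics/w2.png");
m=cv2.inRange(cv2.cvtColor(im,cv2.COLOR_BGR2HSV),(8,60,110),(28,255,255));m[258:]=0;m[:,395:]=0;m[:,:200]=0
cs=max(cv2.findContours(m,0,1)[0],key=cv2.contourArea);e=cv2.fitEllipse(cv2.convexHull(cs));print(e,cast(c,*e[0],.257))
s=get_state();print(s["qpos"].round(2))
E
```

```text
spig [0.5993 0.1259 0.255 ]
Ltop [0.5313 0.1113 0.287 ]
Rtop [0.6674 0.1418 0.287 ]
Lb [0.5322 0.1107 0.257 ]
Rb [0.6676 0.1402 0.257 ]
S1 [0.5891 0.1698 0.257 ]
S2 [0.6088 0.0827 0.257 ]
((292.6805419921875, 163.75689697265625), (183.0833282470703, 186.12367248535156), 76.19740295410156) [0.59672191 0.13364784 0.257     ]
[ 0.04  0.28  1.14 -0.    1.72 -0.23]
```

Call:
{"name": "apply_moves", "arguments": {"steps": [1,0.6,0,7,2,1.2,0,14,3,1.8,0,21,4,2.4,0,28,5,3,0,35,6,3.6,0,42,7,4.2,0,49,7.4,4.7,0,56], "jaw": 165}}

```text
clock: 6.28
position: [0.6692, 0.1377, 0.3814]
ee_rot: [-0.0, 0.162, 0.987, -0.0]
contact_force: [0.2, 0.7, -1.0]
width: 0.03
gripper_force: 0.0
```

Call:
{"name": "apply_moves", "arguments": {"steps": [0,0,0,7,0,0,0,14,0,0,0,21,0,0,0,28,0,0,0,31,0,0,0,31,0,0,0,31]}}

```text
clock: 6.87
position: [0.6679, 0.138, 0.3821]
ee_rot: [-0.0, -0.104, 0.995, -0.0]
contact_force: [-0.7, 0.7, 0.0]
width: 0.0304
gripper_force: 0.0
```

```bash
cat >> h.py <<'E'
C=np.array([.5993,.1259])
def st():
    s=get_state();q=s["ee_rot"];p=s["position"];d=p[:2]-C
    print("t %.2f"%s["clock"],"p",(100*p).round(2),"phi %.1f"%(2*np.degrees(np.arctan2(q[2],q[1]))-90),"r %.1f ang %.1f"%(1000*np.hypot(*d),np.degrees(np.arctan2(d[1],d[0]))),"F",s["contact_force"].round(1),"w %.4f"%s["width"],"q6 %.2f"%s["qpos"][5])
E
python3 -c "
from h import *
st()"
```

```text
t 6.87 p [66.79 13.8  38.21] phi 101.9 r 69.6 ang 10.0 F [-0.7  0.7  0. ] w 0.0304 q6 -1.68
```

Call:
{"name": "apply_moves", "arguments": {"steps": [0,0.3,-3,0,0,0.3,-6,0,0,0.3,-8,0,0,0.3,-10,0,0,0.3,-11,0,0,0.3,-11.8,0,0,0.3,-11.8,0]}}

```text
clock: 7.45
position: [0.6671, 0.1421, 0.2629]
ee_rot: [-0.001, -0.105, 0.994, -0.0]
contact_force: [0.4, -0.1, 0.4]
width: 0.03
gripper_force: 0.0
```

Call:
{"name": "apply_moves", "arguments": {"steps": [0,0,0,0,0,0,0,0,0,0,0,0], "jaw": 190, "newtons": 20}}

```text
clock: 7.7
position: [0.6683, 0.1427, 0.266]
ee_rot: [0.001, -0.106, 0.994, 0.0]
contact_force: [0.2, -0.2, 1.2]
width: 0.022
gripper_force: 0.0
```

```bash
python3 - <<'E'
from h import *
st();im=get_image("wrist");cv2.imwrite("pics/w3.png",im[:,:,::-1])
E
```

```text
t 7.70 p [66.83 14.27 26.6 ] phi 102.2 r 71.0 ang 13.7 F [ 0.2 -0.2  1.2] w 0.0220 q6 -1.67
```

View pics/w3.png

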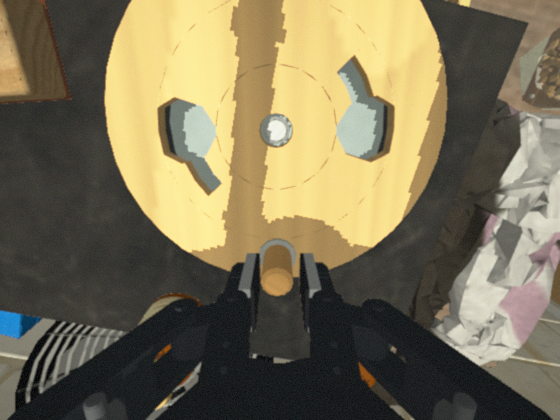

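Wrist view: the dowel (277,270) is caged between the fingers. The slots' wide ends are at (190,128) and (365,128), with no stud visible. Next I work out the arc.

```bash
python3 - <<'E'
from h import *
for t in np.arange(13.5,-142,-7):
    a=np.radians(t);p=C+.07*np.array([np.cos(a),np.sin(a)]);print("%.1f"%t,(100*p).round(2))
E
```

```text
13.5 [66.74 14.22]
6.5 [66.89 13.38]
-0.5 [66.93 12.53]
-7.5 [66.87 11.68]
-14.5 [66.71 10.84]
-21.5 [66.44 10.02]
-28.5 [66.08  9.25]
-35.5 [65.63  8.53]
-42.5 [65.09  7.86]
-49.5 [64.48  7.27]
-56.5 [63.79  6.75]
-63.5 [63.05  6.33]
-70.5 [62.27  5.99]
-77.5 [61.45  5.76]
-84.5 [60.6   5.62]
-91.5 [59.75  5.59]
-98.5 [58.9   5.67]
-105.5 [58.06  5.84]
-112.5 [57.25  6.12]
-119.5 [56.48  6.5 ]
-126.5 [55.77  6.96]
-133.5 [55.11  7.51]
-140.5 [54.53  8.14]
```

Call:
{"name": "apply_moves", "arguments": {"steps": [0.05,-0.9,-0.2,-7,0.1,-1.75,-0.2,-14,0.05,-2.6,-0.2,-21,-0.1,-3.4,-0.2,-28,-0.1,-3.4,-0.2,-28]}}

```text
clock: 8.17
position: [0.6671, 0.1083, 0.2639]
ee_rot: [0.001, 0.139, 0.99, 0.0]
contact_force: [0.4, 0.5, 1.0]
width: 0.0217
gripper_force: 0.3
```

```bash
python3 - <<'E'
from h import *
st();im=get_image("wrist");cv2.imwrite("pics/w4.png",im[:,:,::-1])
E
```

```text
t 8.17 p [66.71 10.83 26.39] phi 74.0 r 70.0 ang -14.6 F [0.4 0.5 1. ] w 0.0217 q6 -1.23
```

View pics/w4.png

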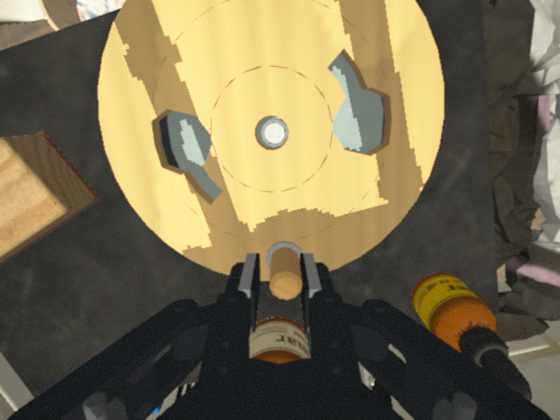

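Board turned with the dowel; no stud in the wide ends yet (about (182,140) and (358,122)). I continue, taking pictures for one composite.

Call:
{"name": "apply_moves", "arguments": {"steps": [-0.25,-0.8,0,-7,-0.6,-1.6,0,-14,-0.6,-1.6,0,-14]}}

```text
clock: 8.47
position: [0.6609, 0.0923, 0.2632]
ee_rot: [0.001, 0.257, 0.966, 0.0]
contact_force: [0.5, 0.5, 0.3]
width: 0.0216
gripper_force: 0.2
```

```bash
cat > snap.py <<'E'
import sys
from h import *
st();cv2.imwrite(f"pics/{sys.argv[1]}.png",get_image("wrist")[:,:,::-1])
E
python3 snap.py a1
```

```text
t 8.47 p [66.09  9.23 26.32] phi 60.2 r 70.1 ang -28.6 F [0.5 0.5 0.3] w 0.0216 q6 -1.02
```

Call:
{"name": "apply_moves", "arguments": {"steps": [-0.45,-0.7,0,-7,-1,-1.4,0,-14,-1,-1.4,0,-14]}}

```text
clock: 8.77
position: [0.6506, 0.0781, 0.2628]
ee_rot: [0.001, 0.372, 0.928, -0.0]
contact_force: [0.2, -0.4, 0.5]
width: 0.0222
gripper_force: 0.1
```

```bash
python3 snap.py a2
```

```text
t 8.77 p [65.06  7.81 26.28] phi 46.3 r 70.1 ang -43.0 F [ 0.2 -0.4  0.5] w 0.0222 q6 -0.79
```

Call:
{"name": "apply_moves", "arguments": {"steps": [-0.6,-0.6,0,-7,-1.3,-1.1,0,-14,-1.3,-1.1,0,-14]}}

```text
clock: 9.07
position: [0.6372, 0.0672, 0.2625]
ee_rot: [0.0, 0.482, 0.876, -0.001]
contact_force: [-0.9, -1.2, 1.2]
width: 0.0217
gripper_force: 0.0
```

```bash
python3 snap.py a3; python3 -c "
import cv2
I=[cv2.imread(f'pics/a{i}.png')[20:320,85:470] for i in (1,2,3)]
cv2.imwrite('pics/comp.png',cv2.resize(cv2.vconcat([cv2.hconcat([i[:210,:] for i in I[:2]]),cv2.hconcat([I[2][:210],I[2][:210]*0])]),None,fx=1.03,fy=1.03))"
```

```text
t 9.07 p [63.72  6.72 26.25] phi 32.3 r 69.9 ang -57.2 F [-0.9 -1.2  1.2] w 0.0217 q6 -0.57
```

View pics/comp.png

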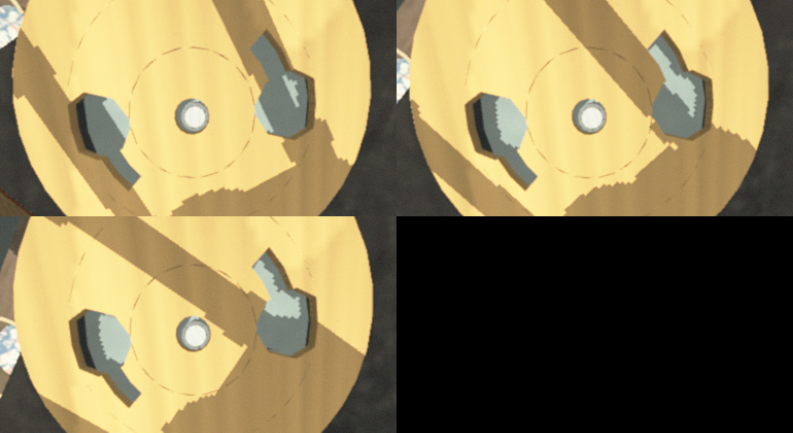

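No stud seen yet; the remaining turn must be about 20–33°. Continue.

Call:
{"name": "apply_moves", "arguments": {"steps": [-0.75,-0.4,0,-7,-1.5,-0.75,0,-14,-1.5,-0.75,0,-14]}}

```text
clock: 9.37
position: [0.622, 0.0599, 0.2624]
ee_rot: [-0.0, 0.585, 0.811, -0.001]
contact_force: [-0.2, -0.5, -0.8]
width: 0.0214
gripper_force: 0.0
```

```bash
python3 snap.py a4
```

```text
t 9.37 p [62.2   5.99 26.24] phi 18.4 r 69.8 ang -71.0 F [-0.2 -0.5 -0.8] w 0.0214 q6 -0.34
```

Call:
{"name": "apply_moves", "arguments": {"steps": [-0.85,-0.2,0,-7,-1.65,-0.35,0,-14,-1.65,-0.35,0,-14]}}

```text
clock: 9.67
position: [0.6055, 0.0566, 0.2624]
ee_rot: [-0.0, 0.68, 0.734, -0.001]
contact_force: [0.1, -0.5, 0.1]
width: 0.0218
gripper_force: 0.0
```

```bash
python3 snap.py a5; python3 -c "
import cv2
I=[cv2.imread(f'pics/a{i}.png')[20:320,85:470] for i in (4,5)]
cv2.imwrite('pics/comp2.png',cv2.resize(cv2.hconcat(I),None,fx=1.03,fy=1.03))"
```

```text
t 9.67 p [60.55  5.66 26.24] phi 4.4 r 69.5 ang -84.9 F [ 0.1 -0.5  0.1] w 0.0218 q6 -0.10
```

View pics/comp2.png

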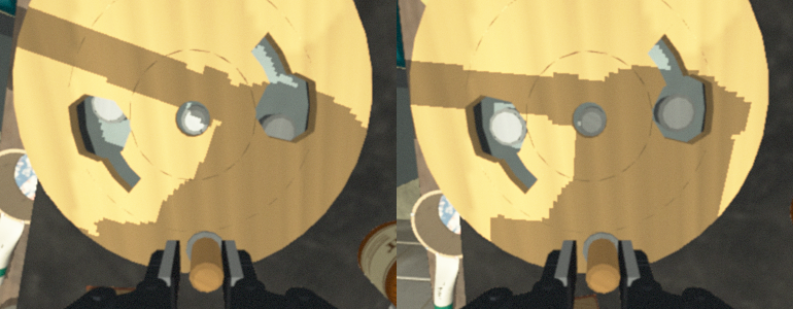

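The right frame shows both stud heads within the wide ends, near composite (508,126) and (680,112). Now compute the remaining angle.

```bash
python3 - <<'E'
from h import *
c=calibration("wrist");im=cv2.imread("pics/a5.png")
pix=lambda u,v:(85+u/1.03-385,20+v/1.03)
a=lambda d:np.degrees(np.arctan2(d[1],d[0]))
sp=cast(c,*pix(590,121),.255);print("spig",sp)
S=[cast(c,*pix(508,126),.244),cast(c,*pix(680,112),.244)];print("studs",S,np.linalg.norm(S[0]-S[1]),a(S[1]-S[0]))
D=cast(c,*pix(604,279),.287);print("dowel",D,a((D-sp)[:2]))
# slot wide-ends: non-wood blobs inside board
hsv=cv2.cvtColor(im,cv2.COLOR_BGR2HSV);m=255-cv2.inRange(hsv,(8,60,60),(30,255,255))
n,L,stt,cen=cv2.connectedComponentsWithStats(cv2.morphologyEx(m,cv2.MORPH_OPEN,np.ones((3,3))))
W=[]
for i in range(1,n):
    if 300<stt[i,4]<5000 and stt[i,0]>100 and stt[i,0]+stt[i,2]<450 and 50<cen[i,1]<210:
        d=cv2.distanceTransform((L==i).astype(np.uint8),cv2.DIST_L2,5);_,r,_,p=cv2.minMaxLoc(d);w=cast(c,*p,.257);print(stt[i],p,r,w,a((w-sp)[:2]));W.append(w)
if len(W)>1:print(a(W[1]-W[0]))
E
```

```text
spig [0.59820063 0.12614657 0.255     ]
studs [array([0.55503955, 0.11929664, 0.244     ]), array([0.64442991, 0.1336615 , 0.244     ])] 0.09053720600776122 9.129272709434922
dowel [0.61029754 0.05859443 0.287     ] -79.8473637971104
[ 330   59   55   99 3281] (360, 128) 24.78759765625 [0.64073993 0.13428018 0.257     ] 10.824432433176767
[ 160  114   60   88 2722] (187, 146) 23.175195693969727 [0.55557901 0.11867429 0.257     ] -170.05615439885105
[257 119  31  33 816] (272, 135) 15.78759765625 [0.59774046 0.12745201 0.257     ] 109.41789624200425
-169.61566660023124
```

Remaining about 1.3° (window ±5°). Press here with a small clockwise nudge.

Call:
{"name": "apply_moves", "arguments": {"steps": [-0.15,0,-0.3,-1,-0.15,0,-0.6,-1,-0.15,0,-1,-1,-0.15,0,-1.3,-1,-0.15,0,-1.6,-1,-0.15,0,-1.6,-1]}}

```text
clock: 10.22
position: [0.6052, 0.0569, 0.2461]
ee_rot: [0.0, 0.687, 0.727, 0.001]
contact_force: [1.9, 1.3, 3.0]
width: 0.0213
gripper_force: 2.3
```

Call:
{"name": "apply_moves", "arguments": {"steps": [0,0,-0.3,0,0,0,-0.6,0,0,0,-0.8,0,0,0,-0.8,0]}}

```text
clock: 10.55
position: [0.6052, 0.0569, 0.2387]
ee_rot: [0.0, 0.687, 0.726, 0.001]
contact_force: [1.5, 1.2, 5.0]
width: 0.0217
gripper_force: 3.0
```

Call:
{"name": "apply_moves", "arguments": {"steps": [0,0,-0.2,0,0,0,-0.4,0,0,0,-0.5,0,0,0,-0.5,0]}}

```text
clock: 10.88
position: [0.6052, 0.0569, 0.2356]
ee_rot: [0.001, 0.687, 0.726, 0.001]
contact_force: [0.1, 0.7, 10.9]
width: 0.0214
gripper_force: 6.5
```

Call:
{"name": "apply_moves", "arguments": {"steps": [-0.4,-0.03,0,-3.5,-0.83,-0.05,0,-7,-1.25,-0.02,0,-10.5,-1.68,0.04,0,-14,-2.1,0.12,0,-17.5,-2.5,0.22,0,-21,-2.5,0.22,0,-21]}}

```text
clock: 11.47
position: [0.5817, 0.0574, 0.2357]
ee_rot: [0.003, 0.809, 0.588, 0.002]
contact_force: [2.6, -2.5, 10.2]
width: 0.0216
gripper_force: 7.0
```

Call:
{"name": "apply_moves", "arguments": {"steps": [-0.4,0.13,0,-3.5,-0.8,0.28,0,-7,-1.2,0.46,0,-10.5,-1.56,0.66,0,-14,-1.56,0.66,0,-14]}}

```text
clock: 11.88
position: [0.5662, 0.0636, 0.2358]
ee_rot: [0.003, 0.874, 0.485, 0.002]
contact_force: [3.3, -3.4, 9.8]
width: 0.0216
gripper_force: 7.2
```

```bash
python3 -c "
from h import *
st()"
```

```text
t 11.88 p [56.62  6.36 23.58] phi -32.0 r 70.5 ang -118.0 F [ 3.3 -3.4  9.8] w 0.0216 q6 0.55
```

Call:
{"name": "apply_moves", "arguments": {"steps": [-0.15,0.1,0,-1.5,-0.3,0.2,0,-3,-0.3,0.2,0,-3]}}

```text
clock: 12.13
position: [0.5636, 0.0649, 0.2358]
ee_rot: [0.004, 0.887, 0.463, 0.002]
contact_force: [3.2, -5.9, 9.7]
width: 0.0219
gripper_force: 7.9
```

Call:
{"name": "apply_moves", "arguments": {"steps": [-0.15,0.1,0,-1.5,-0.3,0.2,0,-3,-0.3,0.2,0,-3]}}

```text
clock: 12.38
position: [0.5609, 0.0661, 0.2358]
ee_rot: [0.005, 0.898, 0.439, 0.002]
contact_force: [3.6, -7.7, 10.0]
width: 0.0217
gripper_force: 9.3
```

```bash
python3 -c "
from h import *
st()"
```

```text
t 12.38 p [56.09  6.61 23.58] phi -37.9 r 71.1 ang -122.7 F [ 3.6 -7.7 10. ] w 0.0217 q6 0.66
```

Call:
{"name": "apply_moves", "arguments": {"steps": [-0.15,0.11,0,-1.5,-0.28,0.22,0,-3,-0.28,0.22,0,-3]}}

```text
clock: 12.63
position: [0.5604, 0.0664, 0.2359]
ee_rot: [0.007, 0.909, 0.416, 0.004]
contact_force: [9.0, -10.5, 7.4]
width: 0.0219
gripper_force: 13.2
```

```bash
python3 -c "
from h import *
st();c=calibration('wrist');im=get_image('wrist');cv2.imwrite('pics/end.png',im[:,:,::-1])
p=proj(c,[*(C+.07*np.array([np.cos(np.radians(-118)),np.sin(np.radians(-118))])),.266]);print(p)"
```

```text
t 12.63 p [56.04  6.64 23.59] phi -40.9 r 71.1 ang -123.2 F [  9.  -10.5   7.4] w 0.0219 q6 0.72
(np.float64(292.03223111201544), np.float64(297.59622997361674))
```

View pics/end.png

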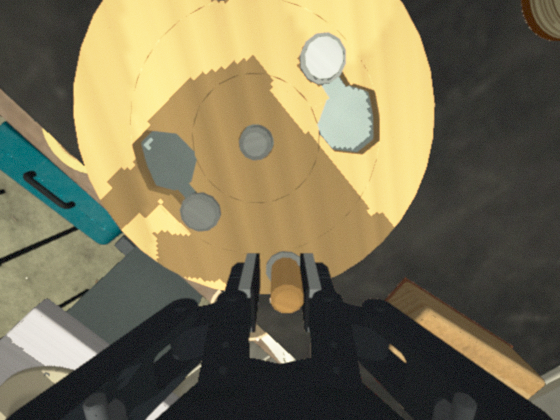

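Stop reached: both stud heads sit at the ends of the narrow slots, (323,58) and (200,212), above the board. Ease off and lift.

Call:
{"name": "apply_moves", "arguments": {"steps": [0.2,-0.15,0,2,0.4,-0.3,0,3,0.4,-0.3,0,3,0.4,-0.3,0.3,3,0.4,-0.3,0.6,3,0.4,-0.3,1,3], "jaw": 175}}

```text
clock: 13.18
position: [0.5588, 0.0681, 0.2425]
ee_rot: [0.0, 0.898, 0.44, -0.001]
contact_force: [1.7, -1.1, -2.4]
width: 0.027
gripper_force: 1.2
```

Call:
{"name": "apply_moves", "arguments": {"steps": [0,0,1,0,0,0,3,0,0,0,6,0,0,0,9,0,0,0,12,0,0,0,12,0,0,0,12,0]}}

```text
clock: 13.77
position: [0.5594, 0.069, 0.3657]
ee_rot: [0.0, 0.898, 0.44, 0.002]
contact_force: [0.3, -0.3, -1.0]
width: 0.0269
gripper_force: 0.0
```

```bash
python3 - <<'E'
from h import *
st();c=calibration("wrist");im=get_image("wrist");cv2.imwrite("pics/fin.png",im[:,:,::-1])
hsv=cv2.cvtColor(im,cv2.COLOR_BGR2HSV);m=255-cv2.inRange(hsv,(8,60,60),(30,255,255))
n,L,s,cen=cv2.connectedComponentsWithStats(cv2.morphologyEx(m,cv2.MORPH_OPEN,np.ones((3,3))))
sp=None
for i in range(1,n):
    w=cast(c,*cen[i],.240)
    if 80<s[i,4]<4000 and np.hypot(*(w[:2]-C))<.06:
        d=cv2.distanceTransform((L==i).astype(np.uint8),cv2.DIST_L2,5);_,r,_,p=cv2.minMaxLoc(d);w=cast(c,*p,.239);e=w[:2]-C
        print(s[i],p,r,w,np.degrees(np.arctan2(e[1],e[0])))
E
```

```text
t 13.77 p [55.94  6.9  36.57] phi -37.8 r 69.5 ang -125.1 F [ 0.3 -0.3 -1. ] w 0.0269 q6 0.66
```

```bash
python3 - <<'E'
from h import *
c=calibration("wrist");im=cv2.imread("pics/fin.png")
hsv=cv2.cvtColor(im,cv2.COLOR_BGR2HSV)
print(st(),proj(c,[*C,.24]))
# sample saturation around r=45mm circle at board-top height (low S = slot/stud)
row=[]
for t in range(-180,180,4):
    u,v=proj(c,[C[0]+.045*np.cos(np.radians(t)),C[1]+.045*np.sin(np.radians(t)),.239])
    u,v=int(round(u)),int(round(v));row.append((t,int(hsv[v,u,1]),int(hsv[v,u,2])) if 0<=u<560 and 0<=v<420 else (t,-1,-1))
print([r for r in row if r[1]<60])
E
```

```text
t 13.82 p [55.87  6.89 36.38] phi -37.8 r 70.0 ang -125.5 F [ 0.1  0.1 -0.3] w 0.0267 q6 0.66
None (np.float64(275.1557456164426), np.float64(128.55729423188149))
[(-180, 20, 143), (-176, 19, 144), (-172, 24, 149), (-168, 17, 146), (-164, 21, 147), (-160, 50, 143), (-48, 20, 137), (-44, 16, 222), (-40, 21, 223), (-36, 14, 223), (-32, 15, 225), (-28, 15, 226), (-24, 16, 223), (-20, 15, 225), (-16, 11, 225), (-12, 16, 226), (-8, 17, 224), (-4, 24, 192), (0, 8, 248), (4, 9, 247), (8, 9, 247), (12, 8, 247), (16, 8, 247), (20, 22, 198), (140, 20, 128), (144, 18, 129), (148, 18, 127), (152, 18, 128), (156, 17, 122), (160, 22, 126), (164, 19, 161), (168, 20, 156), (172, 20, 190), (176, 21, 183)]
```

The wide ends sit at about -28.5° and the studs at 9°, so the board is about 0.65 rad past the studs, at the stop. The arm is clear, so I hand in.

```bash
python3 -c "
from rig import *
print(sign_off())"
```

```text
the job is handed in; nothing more can be done
None
```

The job is handed in: the block lies flat on the case lid, and the last picture puts the board about 0.65 rad past the studs, at the stop, with the arm clear; no verdict was returned.

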